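# Third hand: hold a tube rack against the sprung pad of its mounting fixture

### The arm

A 6-joint arm with a two-finger parallel gripper is mounted at the origin on the work surface. World frame = base frame: x ahead of the robot, y to its left, z up, the work surface at z = 0. Lengths are in m, angles in degrees, forces in N, time in s.
With the tool pointing down it reaches from about 0.3 to 0.75 m from the base axis. Payload 8.5 kg.
Tool frame: the origin (TCP) lies between the finger pads; the fingertips stand ahead of it and the grasp point (between the pads) lies 8 mm behind it (env.tcp_to_tips is the z of the fingertips in the tool frame, in m); z points along the fingers, x is the direction in which the jaws open and shut, and the axes are right-handed (so a half turn about z gives the same grasp; the last joint's range is limited). The gripper opens to 85 mm and grips with 20 to 120 N. Pads are 22 mm wide; open, the fingers measure 114 mm over their backs; the gripper's body (76 mm by 85 mm) begins 54 mm behind the grasp point. The pads swing forward as they close: fully open they stand 13 mm farther back than shut.
Start: joints at [-76.163, 21.807, 74.336, -0, 83.858, -12.336], TCP at [0.243, -0.494, 0.242] pointing down, gripper open.
Joint ranges: [-178.18, 178.18], [-50.72, 133.34], [12.68, 142.11], [-81.47, 261.47], [9.98, 163.14], [-165.26, 165.26]. Speed limits (degrees/s): [136.94, 136.94, 180, 180, 180, 180].

### API

Orientations are given as a 3x3 rotation matrix whose columns are the frame's x, y, z axes.
In Python, from rig import observe, viewer, env gives the robot as it stands.
- The arm moves only by the tool jog_arm, never from a script. Its arguments are lists of equal length, an entry for each row: "dr": the turn, a rotation vector about the tool's x, y, z in rad, a list of three; "slide": the shift along the tool's x, y, z in m, a list of three; "gripper": the opening, from -1 (shut) to 1 (fully open), so that 0 is half open. In form: {"dr": [[rx, ry, rz], ...], "slide": [[dx, dy, dz], ...], "gripper": [gripper, ...]}. A call has exactly 10 rows; each row shifts and turns the commanded pose from where the row before left it, along the tool's axes as they then stand; what a row does not reach is not made up. A row lasts 1/10 s, in which the tool goes at most 50 mm and 8.59 degrees, less where a joint would pass 70% of its speed; a pose out of reach is approached as far as the arm can. A call is refused whole if a number of a shift passes 0.05 or a number of a turn 0.15, either way. A call with a gripper value outside its range is refused whole. The fingers move at their own pace and stop on an object; "force" is the grip in N (left out, the last holds). Time passes only in rows, so rows that do not move let the fingers close, or fill a call up. It gives the time, the measured TCP pose, the force and the opening at its end, in the units of the state.
- observe(): the state, without advancing time (a new reading comes with each control period).
- viewer.get_image(name): name is "scene" or "top" or "wrist"; returns a dict with "pixels" (400x640x3 uint8, blue, green, red), "camera_matrix" (3x3 intrinsics, pixels), "R" (3x3) and "t" (3): a world point X has camera coordinates R X + t. Camera axes: x right, y down, z forward; pixel columns grow to the right and rows downward; lengths in m; the calibration is good to about 2 mm. A picture is of the moment at which its call begins. There is no depth.
- env.close_job(): hands the job in, once; it reports no verdict.
The state is a dict: "time_s": time; "q": joint angles; "qvel": joint speeds; "joint_efforts": joint torques, N m; "position": TCP position; "tool_rot": TCP orientation; "ft_force": force on the tool from outside, world axes, zero at the start; "wrist_torque": the same for the moment, N m; "grip_width": finger opening in m.
Only numpy, scipy, OpenCV 4.12 (cv2) and the standard library are available. Lean on these libraries where they do the work, as an engineer would, in place of code of your own. Each camera call takes 0.05 s, during which the arm holds its last target.

### The job

Take the tube rack with the blue handle and stand it flat on the aluminium plate of the fixture, long side facing the black sprung pad and centred on it, but not yet touching it. Then slide it gently along the plate against the pad until the black pointer stands well inside the green field, and hold it steady there for three seconds and on, so that a colleague can screw it down: finish while still holding it pressed, without letting go. Leave the orange-handled rack and the other things on the bench alone.

Things in the scene. Friction and masses are not known exactly. Their poses are not given: they have to be found in the camera images.
- rack: White block 44 (x) x 124 (y) x 48 mm high; four white-capped vials on top (17 mm wide, at y = +-31, +-52 mm, tops at 61 mm); screw lugs 8 mm high at both ends (156 mm overall); in the middle an upright BLUE grip tab 14 mm thick (x), 30 mm wide (y), from 48 to 90 mm high. 0.24 to 0.39 kg. Origin: centre of the underside, z up. Front and back alike, either way round will do. Starts on the bench.
- rack_handle (a point): Point in the rack's blue grip tab, 70 mm above its underside, on its centre line. The tab can be pinched here from above, fingers closing along the rack's x; below, the block's top lies at 48 mm, and the nearest caps begin 22 mm to either side (y).
- fixture: Fixed: smooth aluminium plate (friction 0.2) 260 (x) x 180 (y) x 12 mm thick. Origin: centre of its underside; x points roughly away from the robot, to the pad. The plate is clear from x = -130 to 30 mm (pad). Grey spring housing x = 70 to 125 mm, y = +-62, top at z = 52 mm; on it a scale: white x = 78 to 90, green 90 to 105, red 105 to 117 mm. A rack on the plate has its underside at z = 12 mm.
- pad: Black rubber pad of the fixture, 10 mm thick, 124 mm wide (y), z = 16 to 46 mm in the fixture's frame. Origin: middle of its front face, at bench level, at x = 30 mm in the fixture's frame when nothing presses it; it slides along the fixture's +x. It carries a black T-shaped pointer (top z = 57 mm) over the scale; the T's cross bar, the pointer, stands 50 mm behind the front face.
- pad_travel (a joint): How far the pad is pushed in, 0 (free) to 0.030 m (hard end). Spring: the force is 2 N at the start plus 0.4 N for each mm. The pointer is in the green field from 0.010 m (6 N) to 0.025 m (12 N). The spring pushes the rack back if it is let go.
- spare_rack: Bystander: the same rack with an ORANGE grip tab, standing on the bench on the other side of the fixture. Blue and orange rack may change sides. Origin as for the rack.
- reagent: Bystander: white bottle with blue cap, 60 mm wide, 130 mm high, standing. Origin at its base.
- flask: Bystander: conical glass flask, 88 mm wide, 134 mm high. Origin at its base.
- driver: Bystander: screwdriver lying on the bench beyond the fixture.
- screws: Bystander: grey open screw tray 70 x 90 x 25 mm beyond the fixture. Origin under its centre.
- vial: Bystander: upright white vial, 22 mm wide, 60 mm high. Origin at its base.

How it is judged (in metres and radians):
On the way, in this order (a step that is already met when the one before it is completed fails the run):
1. the blue-handled rack is lifted off the bench (height (world z) of rack above 0.03 m), for 0.1 s.
2. it stands on the fixture's plate in front of the pad, without touching the pad (z of rack in the frame of fixture between 0.008 and 0.0165 m and angle between rack's own z axis and vertical below 0.08 rad and x of rack in the frame of fixture between -0.11 and 0.008 m and y of rack in the frame of fixture between -0.03 and 0.03 m and value of joint pad_travel below 0.002 m and contact force between rack and pad below 0.5 N), for 0.1 s.
3. it is pressed against the pad with the pointer in the green for two seconds (z of rack in the frame of fixture between 0.008 and 0.0165 m and angle between rack's own z axis and vertical below 0.08 rad and value of joint pad_travel between 0.01 and 0.025 m and contact force between rack and pad between 5 and 13.5 N and y of rack in the frame of fixture between -0.008 and 0.008 m and angle between the x axis of rack and the x axis of fixture, either way round below 0.1 rad and contact force between the fingers and rack above 3 N), for 2 s.
At the end, for the whole second after the job is handed in: The robot still holds the rack flat on the plate (underside within 4.5 mm of it, tilt under 0.08 rad), centred on the pad within 8 mm and square to it within 0.1 rad, pressing the pad 10 to 25 mm in (pointer in the green, about 6 to 12 N), at rest (all of step 3 and linear speed of rack below 0.02 m/s); the arm keeps its last pose, push and grip.
It fails at once if the rack is rammed into the pad (over 25 N) (contact force between rack and pad above 25 N).
It fails at once if a bystander is moved by more than 30 mm (distance of any of spare_rack, reagent, flask, driver, screws, vial from where it was at the start of the episode above 0.03 m).
It also fails if it takes over 48 s, if anything falls off the work surface, if the arm or the gripper's body presses on something with over 40 N, if the wrist force passes 120 N, or if a joint passes its speed limit or range.

## Working session

There is one attempt and no reset: what is moved stays moved. The work goes in short steps, Python scripts to look and compute and a tool call to move; the robot and the scene stay as the last step left them, time stands still between calls to the robot, and variables do not carry over. Pictures are saved under pics/ and viewed, and the job is handed in when it is done.

Besides the shell and the picture viewer there is one more tool, called after "Emit:" as name(argument=value, ...), one argument or row to a line, values as JSON. jog_arm: Moves the arm, as the interface text tells. Its arguments: {"type":"object","properties":{"dr":{"type":"array","items":{"type":"array","items":{"type":"number"}}},"slide":{"type":"array","items":{"type":"array","items":{"type":"number"}}},"gripper":{"type":"array","items":{"type":"number"}},"force":{"type":"number"}},"required":["dr","slide","gripper"]}

```bash
mkdir -p pics; ls; python3 - <<'E'
from rig import observe, viewer, env
import cv2,pickle
s=observe();print(s,env.tcp_to_tips)
d={}
for n in["scene","top","wrist"]:
    im=viewer.get_image(n);d[n]=im;cv2.imwrite(f"pics/{n}0.png",im["pixels"]);
    print(n,im["camera_matrix"],im["R"],im["t"])
pickle.dump(d,open("d0.pkl","wb"))
E
```

```text
pics
{'time_s': 0.0, 'q': array([-7.61625237e+01,  2.18408619e+01,  7.43839382e+01, -1.88695701e-03,
        8.38582305e+01, -1.23364323e+01]), 'qvel': array([ 0.03920862,  0.06054886, -0.03683522, -0.02569465, -0.00412606,
        0.00091444]), 'joint_efforts': array([ 7.31301679e-05, -4.48466599e+01, -2.31277817e+01, -2.33254232e-04,
        4.74902175e-03, -1.88251761e-06]), 'position': array([ 0.24252125, -0.49333767,  0.24171777]), 'tool_rot': array([[ 4.41100128e-01, -8.97457817e-01, -3.78387106e-04],
       [-8.97456769e-01, -4.41100203e-01,  1.39926804e-03],
       [-1.42269067e-03, -2.77631243e-04, -9.99998949e-01]]), 'ft_force': array([-0.77023839, -1.11961676, -0.1481366 ]), 'wrist_torque': array([ 0.03802881,  0.02427171, -0.00720565]), 'grip_width': 0.08559274949523334} 0.011
scene [[402.72799542   0.         316.65745031]
 [  0.         402.72799542 203.5993852 ]
 [  0.           0.           1.        ]] [[ 0.12767948  0.99181086  0.00302753]
 [ 0.71511383 -0.08994324 -0.69319725]
 [-0.68724826  0.09067209 -0.72074157]] [-0.03788547 -0.37966666  1.52050262]
top [[448.22978018   0.         324.23961818]
 [  0.         448.22978018 208.72795747]
 [  0.           0.           1.        ]] [[ 0.0268083  -0.99948994  0.01735423]
 [-0.99295877 -0.02862899 -0.11494896]
 [ 0.11538716 -0.01415045 -0.9932198 ]] [-0.05315815  0.60446395  1.07221478]
wrist [[354.0742644    0.         319.04704809]
 [  0.         354.0742644  204.68154727]
 [  0.           0.           1.        ]] [[ 0.44174212 -0.8971388  -0.00242438]
 [-0.86367674 -0.42599383  0.26942855]
 [-0.24274757 -0.11692405 -0.96301733]] [-0.54877338 -0.03570066  0.37880464]
```

View pics/top0.png

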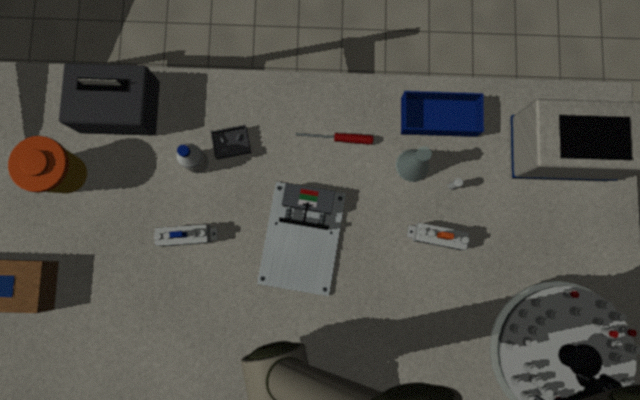

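View pics/scene0.png

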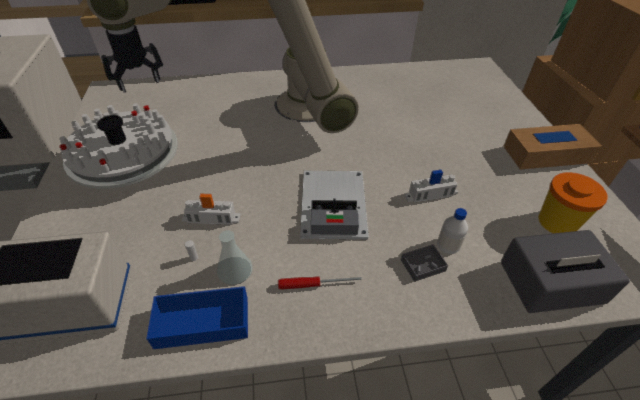

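View pics/wrist0.png

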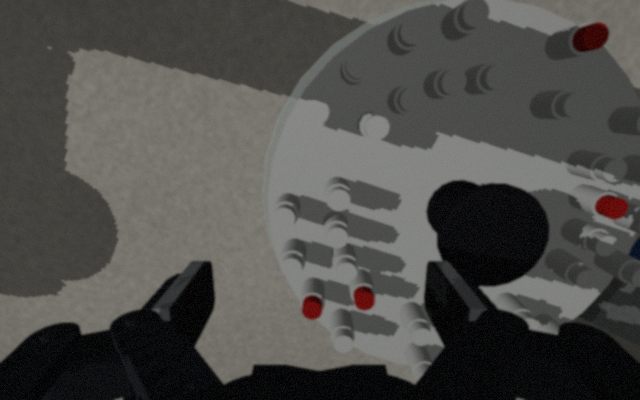

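```bash
python3 - <<'E'
import cv2,pickle
d=pickle.load(open("d0.pkl","rb"))
p=d["top"]["pixels"]
def crop(u0,v0,w,h,k,n):
    c=cv2.resize(p[v0:v0+h,u0:u0+w],None,fx=k,fy=k,interpolation=cv2.INTER_CUBIC)
    c=cv2.convertScaleAbs(c,alpha=1.3,beta=10)
    for i in range(0,w,10):cv2.line(c,(i*k,0),(i*k,6 if i%50 else 14),(0,255,255),1);cv2.putText(c,str(u0+i),(i*k,22),0,.35,(0,0,255),1)
    for i in range(0,h,10):cv2.line(c,(0,i*k),(6,i*k),(0,255,255),1);cv2.putText(c,str(v0+i),(8,i*k+4),0,.35,(0,0,255),1)
    cv2.imwrite(n,c)
crop(250,172,105,125,5-1,"pics/fix.png")
crop(140,210,90,45,8,"pics/rack.png")
E
```

```text
(no output)
```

View pics/fix.png

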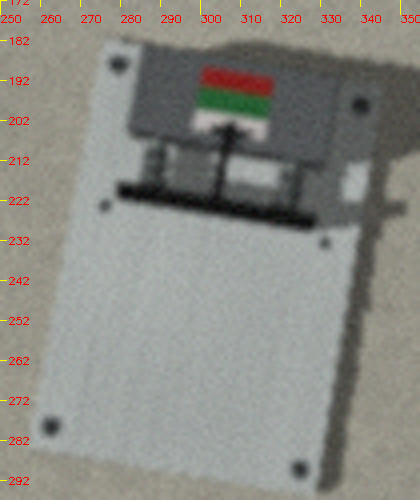

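View pics/rack.png

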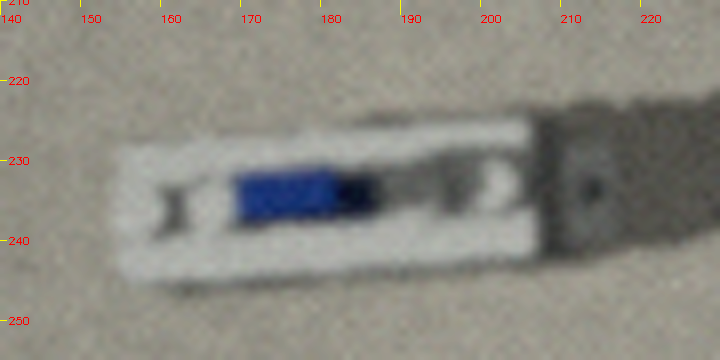

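```bash
cat > h.py <<'E'
import numpy as np
from scipy.optimize import least_squares
def proj(im,X):
    c=np.asarray(X)@im["R"].T+im["t"];c=c@im["camera_matrix"].T;return c[:,:2]/c[:,2:]
def ray(im,uv,z):
    C=-im["R"].T@im["t"];d=im["R"].T@np.linalg.inv(im["camera_matrix"])@np.array([*uv,1.]);return C+d*(z-C[2])/d[2]
def W(p,loc):
    loc=np.asarray(loc,float);c,s=np.cos(p[2]),np.sin(p[2])
    return np.c_[p[0]+c*loc[:,0]-s*loc[:,1],p[1]+s*loc[:,0]+c*loc[:,1],loc[:,2]+(p[3] if len(p)>3 else 0)]
def fit(im,loc,uv,p0):
    r=least_squares(lambda p:(proj(im,W(p,loc))-uv).ravel(),p0);return r.x,r.fun.reshape(-1,2)
E
python3 - <<'E'
import pickle;from h import *
d=pickle.load(open("d0.pkl","rb"));im=d["top"]
print("cam",-im["R"].T@im["t"])
w=[ray(im,u,.012) for u in[(279.5,188.2),(340.2,198.2),(262.7,278.7),(324.7,289)]];print(np.array(w))
m=np.mean(w,0);print(m)
loc=[(-.13,.09,.012),(-.13,-.09,.012),(.13,.09,.012)]
uv=np.array([(258.2,283.8),(330.5,295),(277,182.3)])
p,f=fit(im,loc,uv,[m[0],m[1],-.1]);print("fix corners",p,np.rad2deg(p[2]),f)
# pad top front edge ends and screws
p2=p
for n,l in[("padfront",[(.03,.062,.046),(.03,-.062,.046)]),("pointer",[(.08,0,.057)]),("hous",[(.07,.062,.052),(.07,-.062,.052),(.125,.062,.052)])]:print(n,proj(im,W(p2,l)))
for z,l in((.048,[(154.4,228.5),(206.2,224.7),(207.5,241),(155.6,245.4)]),):
    print(np.array([ray(im,u,z) for u in l]))
    q,f=fit(im,[(.022,.062,z),(.022,-.062,z),(-.022,-.062,z),(-.022,.062,z)],np.array(l),[.45,.3,0]);print("rack",q,f)
print("tab",proj(im,W(q,[(.007,.015,.09),(.007,-.015,.09),(-.007,-.015,.09),(-.007,.015,.09)])), proj(im,W(q,[(0,.078,.008),(0,-.078,.008)])))
E
```

```text
cam [ 0.47791304 -0.02065353  1.13534997]
[[ 0.65746365  0.07800979  0.012     ]
 [ 0.6364053  -0.07633572  0.012     ]
 [ 0.4299201   0.11080074  0.012     ]
 [ 0.40875702 -0.04315195  0.012     ]]
[0.53313652 0.01733072 0.012     ]
fix corners [ 0.53373094  0.01398827 -0.13358817] -7.654038468178067 [[ 0.34017834  0.13708546]
 [-0.00206006  0.66631864]
 [-0.34397449 -0.84786398]]
padfront [[279.70896291 220.81581552]
 [329.97047606 228.99835704]]
pointer [[308.11990366 204.23640219]]
hous [[282.32461267 204.42462471]
 [332.64691134 212.61449051]
 [286.15914253 182.41101823]]
[[0.54438373 0.37247356 0.048     ]
 [0.55708004 0.24854645 0.048     ]
 [0.51781051 0.2431829  0.048     ]
 [0.50383927 0.36675705 0.048     ]]
rack [0.53079492 0.30773846 0.1110249 ] [[ 0.3237843  -0.57343237]
 [ 0.05316125 -1.00827755]
 [-0.25537893  0.82937028]
 [-0.11974621  0.7398306 ]]
tab [[168.89158642 231.37166401]
 [181.88245625 230.30046704]
 [182.17331917 236.31082354]
 [169.16286663 237.38831524]] [[154.37793456 238.38330395]
 [217.03243014 233.19527784]]
```

Emit:
jog_arm(
  dr=[
    [0, 0, 0],
    [0, 0, 0],
    [0, 0, 0],
    [0, 0, 0],
    [0, 0, 0],
    [0, 0, 0],
    [0, 0, 0],
    [0, 0, 0],
    [0, 0, 0],
    [0, 0, 0],
  ],
  slide=[
    [-0.02, -0.02, 0],
    [-0.03, -0.03, 0],
    [-0.03, -0.031, 0],
    [-0.03, -0.031, 0],
    [-0.03, -0.031, 0],
    [-0.03, -0.031, 0],
    [-0.03, -0.031, 0],
    [-0.03, -0.031, 0],
    [-0.03, -0.031, 0],
    [-0.03, -0.031, 0],
  ],
  gripper=[1, 1, 1, 1, 1, 1, 1, 1, 1, 1],
)

```text
time_s: 1.15
position: [0.3823, -0.1002, 0.2423]
tool_rot: [[0.441, -0.898, 0.0], [-0.898, -0.441, -0.0], [0.0, -0.0, -1.0]]
ft_force: [0.3, -0.3, -0.5]
grip_width: 0.0856
```

Emit:
jog_arm(
  dr=[
    [0, 0, 0],
    [0, 0, 0],
    [0, 0, 0],
    [0, 0, 0],
    [0, 0, 0],
    [0, 0, 0],
    [0, 0, 0],
    [0, 0, 0],
    [0, 0, 0],
    [0, 0, 0],
  ],
  slide=[
    [-0.03, -0.031, 0],
    [-0.03, -0.031, 0],
    [-0.03, -0.031, 0],
    [-0.03, -0.031, 0],
    [-0.03, -0.031, 0],
    [-0.03, -0.031, 0],
    [-0.03, -0.031, 0],
    [-0.03, -0.031, 0],
    [-0.03, -0.031, 0],
    [-0.0316, -0.0352, 0],
  ],
  gripper=[1, 1, 1, 1, 1, 1, 1, 1, 1, 1],
)

```text
time_s: 2.15
position: [0.5312, 0.3091, 0.2422]
tool_rot: [[0.441, -0.897, -0.0], [-0.897, -0.441, -0.0], [0.0, 0.0, -1.0]]
ft_force: [1.9, -0.4, 0.6]
grip_width: 0.0856
```

Emit:
jog_arm(
  dr=[
    [0, 0, -0.136],
    [0, 0, -0.136],
    [0, 0, -0.136],
    [0, 0, -0.136],
    [0, 0, -0.136],
    [0, 0, -0.136],
    [0, 0, -0.136],
    [0, 0, -0.136],
    [0, 0, -0.136],
    [0, 0, 0],
  ],
  slide=[
    [0, 0, 0.007],
    [0, 0, 0.007],
    [0, 0, 0.007],
    [0, 0, 0.007],
    [0, 0, 0.007],
    [0, 0, 0.007],
    [0, 0, 0.007],
    [0, 0, 0.007],
    [0, 0, 0.007],
    [0, 0, 0],
  ],
  gripper=[1, 1, 1, 1, 1, 1, 1, 1, 1, 1],
)

```text
time_s: 3.15
position: [0.5306, 0.3072, 0.1781]
tool_rot: [[0.994, 0.111, -0.002], [0.111, -0.994, -0.001], [-0.002, 0.001, -1.0]]
ft_force: [-0.3, -0.2, -1.2]
grip_width: 0.0855
```

```bash
python3 - <<'E'
from rig import observe, viewer, env
import cv2,pickle
from h import *
s=observe();print(s["time_s"],s["position"],s["tool_rot"],s["ft_force"])
im=viewer.get_image("wrist");pickle.dump((s,im),open("d1.pkl","wb"));cv2.imwrite("pics/wrist1.png",cv2.convertScaleAbs(im["pixels"],alpha=1.3,beta=10))
q=[.5308,.3077,.111]
print(proj(im,W(q,[(.007,.015,.09),(.007,-.015,.09),(-.007,-.015,.09),(-.007,.015,.09),(.022,.062,.048),(.022,-.062,.048),(-.022,-.062,.048),(-.022,.062,.048)])))
E
```

```text
3.15 [0.5306062  0.30720011 0.17812354] [[ 9.93827036e-01  1.10914768e-01 -2.39524206e-03]
 [ 1.10913015e-01 -9.93829752e-01 -8.53218453e-04]
 [-2.47509735e-03  5.82288048e-04 -9.99996767e-01]] [-0.26724727 -0.1503179  -1.19800226]
[[331.37898027 192.31501106]
 [330.91125742 236.51224242]
 [309.70059982 236.47907214]
 [309.40761247 192.28534411]
 [351.17057505 114.61369784]
 [347.28717525 272.53627493]
 [292.97093724 272.44188392]
 [289.6848554  114.55377037]]
```

View pics/wrist1.png

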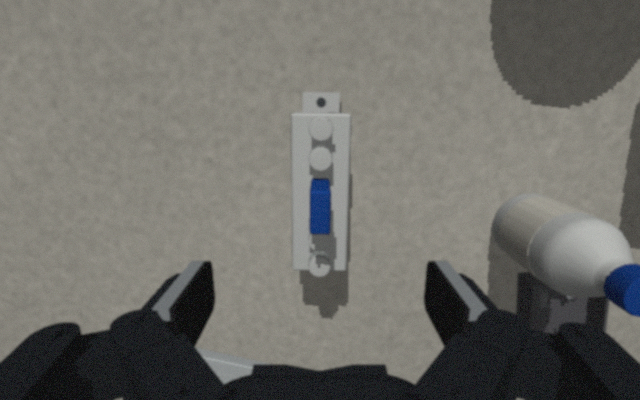

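Emit:
jog_arm(
  dr=[
    [0, 0, 0],
    [0, 0, 0],
    [0, 0, 0],
    [0, 0, 0],
    [0, 0, 0],
    [0, 0, 0],
    [0, 0, 0],
    [0, 0, 0],
    [0, 0, 0],
    [0, 0, 0],
  ],
  slide=[
    [0, 0, 0.008],
    [0, 0, 0.015],
    [0, 0, 0.015],
    [0, 0, 0.015],
    [0, 0, 0.015],
    [0, 0, 0.015],
    [0, 0, 0.015],
    [0, 0, 0.008],
    [0, 0, 0.006],
    [0, 0, 0],
  ],
  gripper=[1, 1, 1, 1, 1, 1, 1, 1, 1, 1],
  force=80,
)

```text
time_s: 4.2
position: [0.5309, 0.3073, 0.0668]
tool_rot: [[0.994, 0.109, -0.001], [0.109, -0.994, -0.0], [-0.001, 0.0, -1.0]]
ft_force: [1.0, 0.5, 0.8]
grip_width: 0.0854
```

Emit:
jog_arm(
  dr=[
    [0, 0, 0],
    [0, 0, 0],
    [0, 0, 0],
    [0, 0, 0],
    [0, 0, 0],
    [0, 0, 0],
    [0, 0, 0],
    [0, 0, 0],
    [0, 0, 0],
    [0, 0, 0],
  ],
  slide=[
    [0, 0, 0],
    [0, 0, 0],
    [0, 0, 0],
    [0, 0, 0],
    [0, 0, 0],
    [0, 0, 0],
    [0, 0, 0],
    [0, 0, 0],
    [0, 0, 0],
    [0, 0, 0],
  ],
  gripper=[0.5, 0, -0.3, -0.6, -0.8, -1, -1, -1, -1, -1],
  force=80,
)

```text
time_s: 5.2
position: [0.5312, 0.3074, 0.0676]
tool_rot: [[0.994, 0.11, 0.0], [0.11, -0.994, 0.0], [0.0, -0.0, -1.0]]
ft_force: [-1.7, -1.2, 4.1]
grip_width: 0.0127
```

```bash
python3 - <<'E'
from rig import observe, viewer, env
import cv2,pickle
s=observe();print(s["time_s"],s["position"],s["tool_rot"],s["ft_force"],s["wrist_torque"],s["grip_width"])
im=viewer.get_image("wrist");cv2.imwrite("pics/wrist2.png",cv2.convertScaleAbs(im["pixels"],alpha=1.3,beta=10))
E
```

```text
5.2 [0.53116317 0.30740354 0.06763095] [[ 9.93954710e-01  1.09790106e-01  4.08697896e-04]
 [ 1.09790065e-01 -9.93954791e-01  1.21075551e-04]
 [ 4.19520129e-04 -7.54726459e-05 -9.99999909e-01]] [-1.69356901 -1.16347407  4.11541831] [-0.09796633  0.18568241 -0.01194566] 0.012668787508360901
```

View pics/wrist2.png

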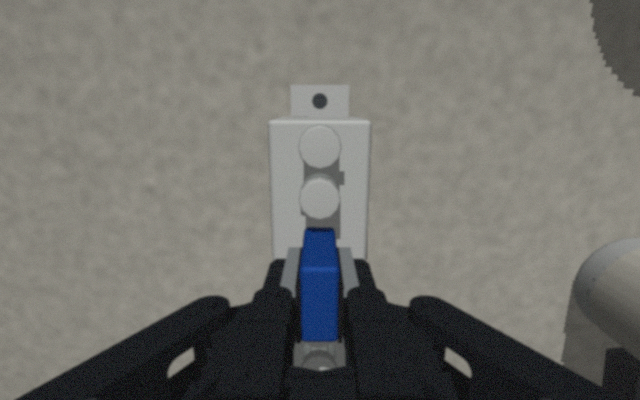

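Emit:
jog_arm(
  dr=[
    [0, 0, 0],
    [0, 0, 0],
    [0, 0, 0],
    [0, 0, 0],
    [0, 0, 0],
    [0, 0, 0],
    [0, 0, 0],
    [0, 0, 0],
    [0, 0, 0],
    [0, 0, 0],
  ],
  slide=[
    [0, 0, -0.003],
    [0, 0, -0.007],
    [0, 0, -0.01],
    [0, 0, -0.015],
    [0, 0, -0.015],
    [0, 0, -0.015],
    [0, 0, -0.015],
    [0, 0, -0.01],
    [0, 0, -0.005],
    [0, 0, 0],
  ],
  gripper=[-1, -1, -1, -1, -1, -1, -1, -1, -1, -1],
)

```text
time_s: 6.25
position: [0.5312, 0.3074, 0.1629]
tool_rot: [[0.994, 0.11, 0.001], [0.11, -0.994, 0.0], [0.001, -0.0, -1.0]]
ft_force: [0.7, -0.5, -3.0]
grip_width: 0.0128
```

Emit:
jog_arm(
  dr=[
    [0, 0, 0],
    [0, 0, 0],
    [0, 0, 0],
    [0, 0, 0],
    [0, 0, 0],
    [0, 0, 0],
    [0, 0, 0],
    [0, 0, 0],
    [0, 0, 0],
    [0, 0, 0],
  ],
  slide=[
    [-0.003, 0.01, 0],
    [-0.006, 0.026, 0],
    [-0.008, 0.036, 0],
    [-0.008, 0.036, 0],
    [-0.01, 0.036, 0],
    [-0.01, 0.036, 0],
    [-0.01, 0.036, 0],
    [-0.008, 0.036, 0],
    [-0.004, 0.02, 0],
    [-0.002, 0.008, 0],
  ],
  gripper=[-1, -1, -1, -1, -1, -1, -1, -1, -1, -1],
)

```text
time_s: 7.25
position: [0.4925, 0.0194, 0.1619]
tool_rot: [[0.994, 0.107, -0.001], [0.107, -0.994, -0.0], [-0.001, -0.0, -1.0]]
ft_force: [0.9, 1.4, -2.5]
grip_width: 0.0132
```

Emit:
jog_arm(
  dr=[
    [0, 0, 0.03],
    [0, 0, 0.05],
    [0, 0, 0.05],
    [0, 0, 0.05],
    [0, 0, 0.05],
    [0, 0, 0.02],
    [0, 0, 0],
    [0, 0, 0],
    [0, 0, 0],
    [0, 0, 0],
  ],
  slide=[
    [0, 0, 0],
    [0, 0, 0],
    [0, 0, 0],
    [0, 0, 0],
    [0, 0, 0],
    [0, 0, 0],
    [0, 0, 0],
    [0, 0, 0],
    [0, 0, 0],
    [0, 0, 0],
  ],
  gripper=[-1, -1, -1, -1, -1, -1, -1, -1, -1, -1],
)

```text
time_s: 8.25
position: [0.4932, 0.0215, 0.1623]
tool_rot: [[0.99, -0.139, 0.0], [-0.139, -0.99, 0.0], [-0.0, -0.0, -1.0]]
ft_force: [-0.5, 0.3, -3.1]
grip_width: 0.0125
```

```bash
python3 - <<'E'
from rig import observe, viewer, env
import cv2,pickle
s=observe();print(s["time_s"],s["position"],s["tool_rot"],s["ft_force"],s["wrist_torque"],s["grip_width"])
d={}
for n in["scene","top","wrist"]:
    im=viewer.get_image(n);d[n]=im
    c=cv2.convertScaleAbs(im["pixels"],alpha=1.3,beta=10)
    if n=="top":c=cv2.resize(c[160:310,220:380],None,fx=4,fy=4,interpolation=cv2.INTER_CUBIC)
    if n=="scene":c=cv2.resize(c[120:260,250:450],None,fx=4,fy=4,interpolation=cv2.INTER_CUBIC)
    cv2.imwrite(f"pics/{n}3.png",c)
pickle.dump((s,d),open("d3.pkl","wb"))
E
```

```text
8.25 [0.49321884 0.02152281 0.16231115] [[ 9.90266322e-01 -1.39185532e-01  5.54614353e-06]
 [-1.39185532e-01 -9.90266320e-01  6.00367188e-05]
 [-2.86408348e-06 -6.02242836e-05 -9.99999998e-01]] [-0.4827108   0.3223113  -3.08979596] [-0.05236612  0.0250021  -0.01168434] 0.012490787745329742
```

View pics/wrist3.png

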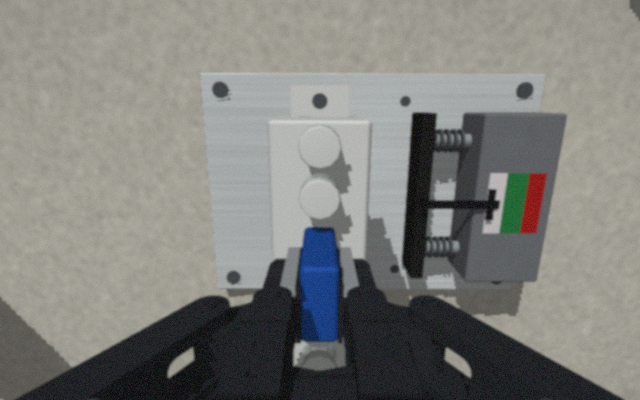

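View pics/top3.png

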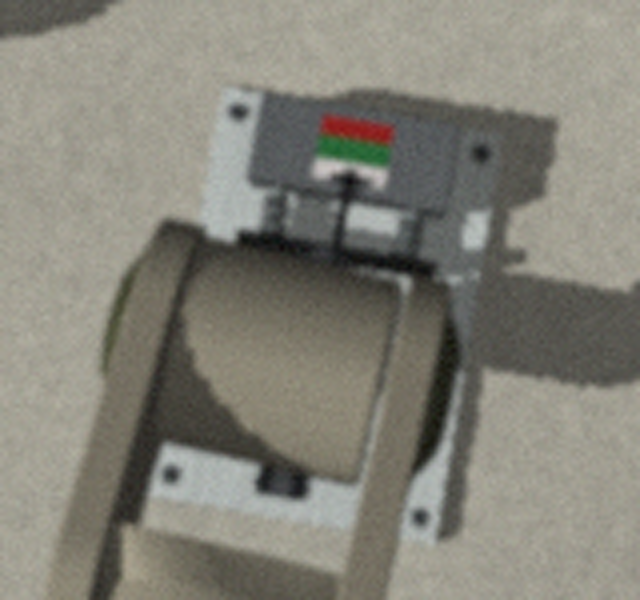

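View pics/scene3.png

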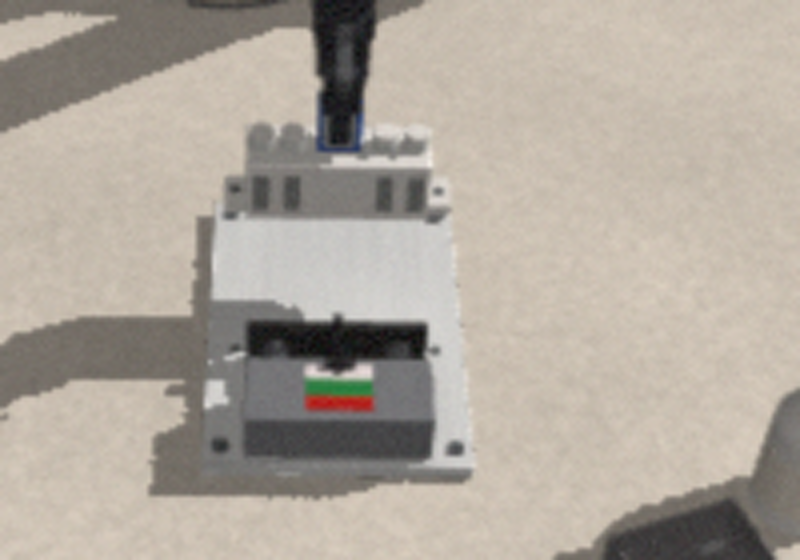

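```bash
python3 - <<'E'
import pickle;from h import *
s,d=pickle.load(open("d3.pkl","rb"));im=d["wrist"]
print("cam",-im["R"].T@im["t"])
loc=[(-.13,.09,.012),(.13,.09,.012),(-.13,-.09,.012),(.07,.062,.052),(.125,.062,.052),(.125,-.062,.052),(.07,-.062,.052),(-.115,.078,.012),(.115,.078,.012),(-.115,-.078,.012)]
uv=np.array([(201,73),(544,73),(218,289),(468,113),(565,113),(538,282),(456,280),(220,90),(525,90),(233,277)])
p,f=fit(im,loc,uv,[.533,.016,-.14]);print(p,np.rad2deg(p[2]));print(f.round(1))
print("pointer/pad",proj(im,W(p,[(.08,0,.057),(.04,.062,.046),(.04,-.062,.046),(.03,.062,.016),(.03,-.062,.016)])))
t=s["position"];c,si=np.cos(p[2]),np.sin(p[2]);e=t[:2]-p[:2];print("tcp in fix",c*e[0]+si*e[1],-si*e[0]+c*e[1])
# rack in wrist : block top corners & lug
zb=t[2]-.0676
q,f=fit(im,[(.022,.062,zb+.048),(-.022,.062,zb+.048),(.0135,.078,zb+.008),(-.0135,.078,zb+.008),(0,.052,zb+.061),(0,.031,zb+.061)],np.array([(371,121),(269,121),(349,85),(291,85),(320,147),(320,198)]),[.493,.0215,-.14]);print("rack",q,f.round(1))
e=q[:2]-p[:2];print("rack in fix",c*e[0]+si*e[1],-si*e[0]+c*e[1],q[2]-p[2])
# same from top cam
im=d["top"]
l=np.array([(237,111),(481,153),(170,474),(420,517)])/4+[220,160]
w=np.array([ray(im,u,.012) for u in l]);print("top",w.mean(0),np.arctan2(*(w[0]-w[2]+w[1]-w[3])[[1,0]]))
im=d["scene"]
l=np.array([(220,445),(455,448),(229,214),(436,214)])/4+[250,120]
w=np.array([ray(im,u,.012) for u in l]);print("scene",w,w.mean(0))
E
```

```text
cam [0.50223224 0.08942321 0.29360512]
[ 0.53033595  0.01832908 -0.13740601] -7.872784736817651
[[-5.5  0.4]
 [-1.  -0.2]
 [-3.1  0.6]
 [13.9 -0.3]
 [ 0.2 -0.5]
 [-3.3  0.3]
 [ 5.8  2.4]
 [-3.2  0.3]
 [-4.5 -0.3]
 [-2.1  0.3]]
pointer/pad [[488.59661099 205.0500955 ]
 [433.65029314 112.56415298]
 [419.90677382 278.69067538]
 [408.13381348 111.85251551]
 [398.5257849  262.15845215]]
tcp in fix -0.03720472041300222 -0.0019204505339101697
rack [ 0.49320312  0.02238695 -0.14021095] [[ 2.1 -1.1]
 [-2.  -1.2]
 [-2.7 -0.3]
 [ 2.5 -0.3]
 [ 0.1  0.7]
 [-0.   2.2]]
rack in fix -0.03733865381376693 -0.0010666063476302235 -0.002804934523388314
top [0.53336036 0.01740642 0.012     ] -0.1418898277848129
scene [[ 0.635693   -0.07484875  0.012     ]
 [ 0.65774492  0.0792874   0.012     ]
 [ 0.40886501 -0.04336992  0.012     ]
 [ 0.42847561  0.11314173  0.012     ]] [0.53269464 0.01855261 0.012     ]
```

Emit:
jog_arm(
  dr=[
    [0, 0, 0],
    [0, 0, 0],
    [0, 0, 0],
    [0, 0, 0],
    [0, 0, 0],
    [0, 0, 0],
    [0, 0, 0],
    [0, 0, 0],
    [0, 0, 0],
    [0, 0, 0],
  ],
  slide=[
    [0, -0.0012, 0.004],
    [0, 0, 0.01],
    [0, 0, 0.015],
    [0, 0, 0.015],
    [0, 0, 0.013],
    [0, 0, 0.01],
    [0, 0, 0.006],
    [0, 0, 0.003],
    [0, 0, 0.002],
    [0, 0, 0],
  ],
  gripper=[-1, -1, -1, -1, -1, -1, -1, -1, -1, -1],
)

```text
time_s: 9.4
position: [0.4935, 0.0227, 0.0844]
tool_rot: [[0.99, -0.139, 0.0], [-0.139, -0.99, -0.0], [0.0, 0.0, -1.0]]
ft_force: [0.4, -0.8, -3.6]
grip_width: 0.0128
```

Emit:
jog_arm(
  dr=[
    [0, 0, 0],
    [0, 0, 0],
    [0, 0, 0],
    [0, 0, 0],
    [0, 0, 0],
    [0, 0, 0],
    [0, 0, 0],
    [0, 0, 0],
    [0, 0, 0],
    [0, 0, 0],
  ],
  slide=[
    [0, 0, 0.001],
    [0, 0, 0.001],
    [0, 0, 0.001],
    [0, 0, 0.0005],
    [0, 0, 0.0005],
    [0, 0, 0],
    [0, 0, 0],
    [0, 0, 0],
    [0, 0, 0],
    [0, 0, 0],
  ],
  gripper=[-1, -1, -1, -1, -1, -1, -1, -1, -1, -1],
)

```text
time_s: 10.4
position: [0.4934, 0.0227, 0.0803]
tool_rot: [[0.99, -0.139, -0.0], [-0.139, -0.99, -0.0], [0.0, 0.0, -1.0]]
ft_force: [-0.0, 0.3, -3.5]
grip_width: 0.0128
```

```bash
python3 - <<'E'
from rig import observe, viewer, env
import cv2,pickle
s=observe();print(s["time_s"],s["position"],s["tool_rot"],s["ft_force"],s["wrist_torque"],s["grip_width"])
d={}
for n in["scene","wrist"]:
    im=viewer.get_image(n);d[n]=im
    c=cv2.convertScaleAbs(im["pixels"],alpha=1.3,beta=10)
    if n=="scene":c=cv2.resize(c[140:250,280:390],None,fx=5,fy=5,interpolation=cv2.INTER_CUBIC)
    cv2.imwrite(f"pics/{n}4.png",c)
pickle.dump((s,d),open("d4.pkl","wb"))
E
```

```text
10.4 [0.49340208 0.02269042 0.08031636] [[ 9.90224084e-01 -1.39485709e-01 -3.08230151e-07]
 [-1.39485709e-01 -9.90224084e-01 -1.07529379e-05]
 [ 1.19466424e-06  1.06908118e-05 -1.00000000e+00]] [-0.03653435  0.33612351 -3.52296332] [-0.04398924 -0.02750991 -0.03868032] 0.012843425933710254
```

View pics/wrist4.png

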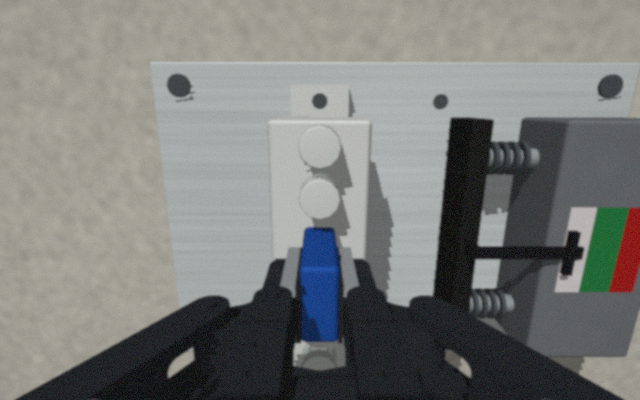

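View pics/scene4.png

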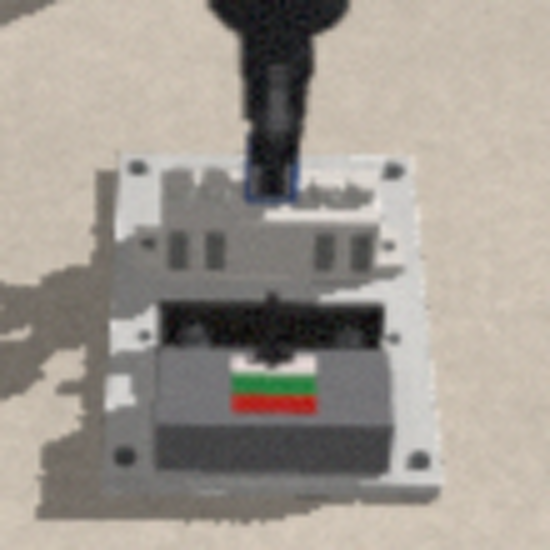

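Emit:
jog_arm(
  dr=[
    [0, 0, 0],
    [0, 0, 0],
    [0, 0, 0],
    [0, 0, 0],
    [0, 0, 0],
    [0, 0, 0],
    [0, 0, 0],
    [0, 0, 0],
    [0, 0, 0],
    [0, 0, 0],
  ],
  slide=[
    [0, 0, 0.0005],
    [0, 0, 0.0005],
    [0, 0, 0.0003],
    [0, 0, 0.0002],
    [0, 0, 0],
    [0, 0, 0],
    [0, 0, 0],
    [0, 0, 0],
    [0, 0, 0],
    [0, 0, 0],
  ],
  gripper=[-1, -1, -1, -1, -1, -1, -1, -1, -1, -1],
)

```text
time_s: 11.5
position: [0.4934, 0.0227, 0.0796]
tool_rot: [[0.99, -0.14, 0.001], [-0.14, -0.99, -0.0], [0.001, 0.0, -1.0]]
ft_force: [-2.7, 0.1, 7.0]
grip_width: 0.0127
```

```bash
python3 - <<'E'
import pickle;from h import *
s,d=pickle.load(open("d4.pkl","rb"));im=d["wrist"]
T=s["tool_rot"];o=s["position"]
def tl(uv,z):return (T.T@(ray(im,uv,z)-o)).round(4)
print("rack top far corners",tl((270,121),.060),tl((371,121),.060),"caps",tl((320,147),.073),tl((320,198),.073))
print("pad far top front/back",tl((452,118),.046),tl((492,120),.046),"pad front bottom far",tl((449,119),.016))
print("housing far",tl((524,118),.052),tl((568,119),.052),"near",tl((545,356),.052))
print("pointer",tl((571,253),.057),"stem",tl((500,252),.055),"green centre (604,250)",tl((597,208),.052),tl((590,292),.052))
print("plate far edge",tl((151,62),.012),tl((620,63),.012),"rack lug",tl((320,100),.020))
E
```

```text
rack top far corners [-0.021  -0.0624  0.0203] [ 0.0211 -0.0624  0.0203] caps [-0.0001 -0.0531  0.0073] [-0.0001 -0.0326  0.0073]
pad far top front/back [ 0.0599 -0.0632  0.0343] [ 0.0782 -0.0623  0.0343] pad front bottom far [ 0.0693 -0.0617  0.0643]
housing far [ 0.0893 -0.0634  0.0283] [ 0.1086 -0.063   0.0283] near [0.1197 0.0595 0.0283]
pointer [ 0.1183 -0.0017  0.0233] stem [ 0.0859 -0.0014  0.0253] green centre (604,250) [ 0.13   -0.0224  0.0283] [0.1358 0.0216 0.0283]
plate far edge [-0.089  -0.0906  0.0683] [ 0.1579 -0.0903  0.0683] rack lug [-0.     -0.0714  0.0603]
```

Emit:
jog_arm(
  dr=[
    [0, 0, 0],
    [0, 0, 0],
    [0, 0, 0],
    [0, 0, 0],
    [0, 0, 0],
    [0, 0, 0],
    [0, 0, 0],
    [0, 0, 0],
    [0, 0, 0],
    [0, 0, 0],
  ],
  slide=[
    [0, 0, -0.0004],
    [0.001, 0, 0],
    [0.002, 0, 0],
    [0.002, 0, 0],
    [0.002, 0, 0],
    [0.002, 0, 0],
    [0.002, 0, 0],
    [0.002, 0, 0],
    [0.001, 0, 0],
    [0.001, 0, 0],
  ],
  gripper=[-1, -1, -1, -1, -1, -1, -1, -1, -1, -1],
)

```text
time_s: 12.5
position: [0.5083, 0.0206, 0.0796]
tool_rot: [[0.99, -0.139, 0.0], [-0.139, -0.99, -0.0], [0.0, 0.0, -1.0]]
ft_force: [-2.5, 0.8, 6.7]
grip_width: 0.013
```

Emit:
jog_arm(
  dr=[
    [0, 0, 0],
    [0, 0, 0],
    [0, 0, 0],
    [0, 0, 0],
    [0, 0, 0],
    [0, 0, 0],
    [0, 0, 0],
    [0, 0, 0],
    [0, 0, 0],
    [0, 0, 0],
  ],
  slide=[
    [0.002, 0, 0],
    [0.003, 0, 0],
    [0.003, 0, 0],
    [0.003, 0, 0],
    [0.003, 0, 0],
    [0.003, 0, 0],
    [0.003, 0, 0],
    [0.003, 0, 0],
    [0.002, 0, 0],
    [0, 0, 0],
  ],
  gripper=[-1, -1, -1, -1, -1, -1, -1, -1, -1, -1],
)

```text
time_s: 13.5
position: [0.5335, 0.0171, 0.0796]
tool_rot: [[0.99, -0.14, 0.001], [-0.14, -0.99, -0.0], [0.001, -0.0, -1.0]]
ft_force: [-2.1, -0.3, 5.3]
grip_width: 0.013
```

```bash
python3 - <<'E'
from rig import observe, viewer, env
import cv2,pickle
s=observe();print(s["time_s"],s["position"],s["tool_rot"],s["ft_force"],s["wrist_torque"],s["grip_width"])
im=viewer.get_image("wrist")
cv2.imwrite("pics/wrist5.png",cv2.convertScaleAbs(im["pixels"],alpha=1.3,beta=10))
E
```

```text
13.5 [0.53345214 0.01706189 0.07957425] [[ 9.90221395e-01 -1.39502178e-01  8.55374158e-04]
 [-1.39502141e-01 -9.90221764e-01 -1.02982340e-04]
 [ 8.61376368e-04 -1.73512098e-05 -9.99999629e-01]] [-2.10063517 -0.30846902  5.25811097] [ 0.0518122   0.26774946 -0.00358786] 0.012974976048246774
```

View pics/wrist5.png

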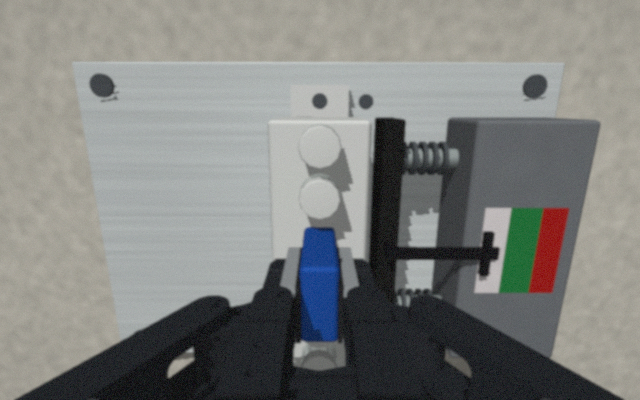

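Emit:
jog_arm(
  dr=[
    [0, 0, 0],
    [0, 0, 0],
    [0, 0, 0],
    [0, 0, 0],
    [0, 0, 0],
    [0, 0, 0],
    [0, 0, 0],
    [0, 0, 0],
    [0, 0, 0],
    [0, 0, 0],
  ],
  slide=[
    [0.001, 0, 0],
    [0.001, 0, 0],
    [0.001, 0, 0],
    [0.001, 0, 0],
    [0.001, 0, 0],
    [0.001, 0, 0],
    [0.001, 0, 0],
    [0.001, 0, 0],
    [0.001, 0, 0],
    [0.001, 0, 0],
  ],
  gripper=[-1, -1, -1, -1, -1, -1, -1, -1, -1, -1],
)

```text
time_s: 14.55
position: [0.5422, 0.0158, 0.0796]
tool_rot: [[0.99, -0.139, -0.002], [-0.139, -0.99, 0.0], [-0.002, 0.0, -1.0]]
ft_force: [-7.0, 0.2, 9.5]
grip_width: 0.0129
```

Emit:
jog_arm(
  dr=[
    [0, 0, 0],
    [0, 0, 0],
    [0, 0, 0],
    [0, 0, 0],
    [0, 0, 0],
    [0, 0, 0],
    [0, 0, 0],
    [0, 0, 0],
    [0, 0, 0],
    [0, 0, 0],
  ],
  slide=[
    [0.001, 0, 0],
    [0.001, 0, 0],
    [0.001, 0, 0],
    [0.001, 0, 0],
    [0.001, 0, 0],
    [0.001, 0, 0],
    [0.001, 0, 0],
    [0.001, 0, 0],
    [0.001, 0, 0],
    [0.001, 0, 0],
  ],
  gripper=[-1, -1, -1, -1, -1, -1, -1, -1, -1, -1],
)

```text
time_s: 15.55
position: [0.5512, 0.0145, 0.0797]
tool_rot: [[0.99, -0.139, -0.004], [-0.139, -0.99, 0.0], [-0.004, 0.0, -1.0]]
ft_force: [-11.0, 0.3, 13.9]
grip_width: 0.0129
```

```bash
python3 - <<'E'
from rig import observe, viewer, env
import cv2,pickle
s=observe();print(s["time_s"],s["position"],s["tool_rot"],s["ft_force"],s["wrist_torque"],s["grip_width"])
d={}
for n in["scene","wrist"]:
    im=viewer.get_image(n);d[n]=im
    c=cv2.convertScaleAbs(im["pixels"],alpha=1.3,beta=10)
    if n=="scene":c=cv2.resize(c[140:250,280:390],None,fx=5,fy=5,interpolation=cv2.INTER_CUBIC)
    cv2.imwrite(f"pics/{n}6.png",c)
pickle.dump((s,d),open("d6.pkl","wb"))
E
```

```text
15.55 [0.55117634 0.01454816 0.07971687] [[ 9.90276991e-01 -1.39054560e-01 -3.91292016e-03]
 [-1.39054845e-01 -9.90284661e-01  2.00340277e-04]
 [-3.90276305e-03  3.45718140e-04 -9.99992324e-01]] [-10.95385699   0.33845574  13.93863879] [0.09695669 1.92006449 0.06192181] 0.012944468864623596
```

View pics/wrist6.png

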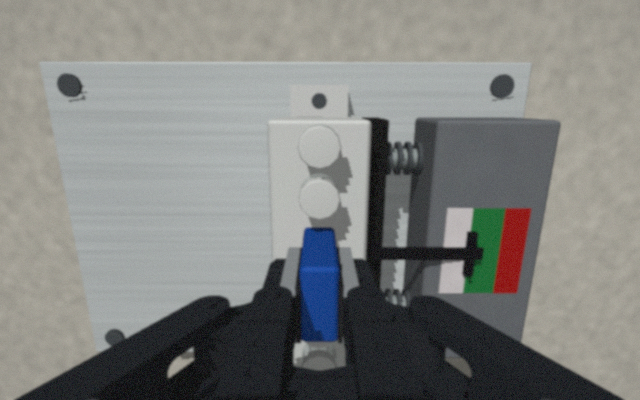

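View pics/scene6.png

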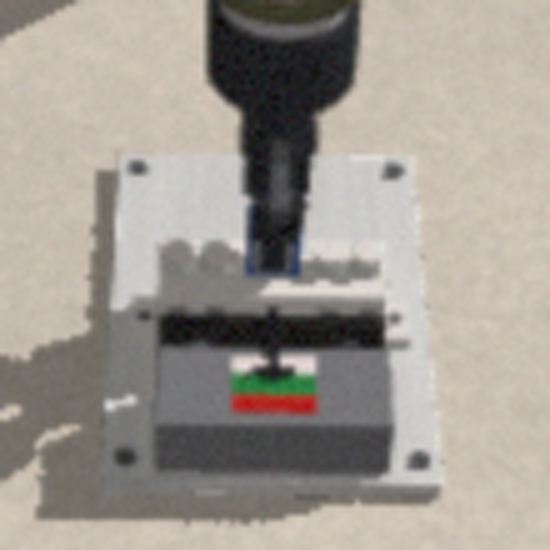

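Emit:
jog_arm(
  dr=[
    [0, 0, 0],
    [0, 0, 0],
    [0, 0, 0],
    [0, 0, 0],
    [0, 0, 0],
    [0, 0, 0],
    [0, 0, 0],
    [0, 0, 0],
    [0, 0, 0],
    [0, 0, 0],
  ],
  slide=[
    [0.001, 0, 0],
    [0.001, 0, 0],
    [0.001, 0, 0],
    [0.001, 0, 0],
    [0.001, 0, 0],
    [0.0005, 0, 0],
    [0, 0, 0],
    [0, 0, 0],
    [0, 0, 0],
    [0, 0, 0],
  ],
  gripper=[-1, -1, -1, -1, -1, -1, -1, -1, -1, -1],
)

```text
time_s: 16.65
position: [0.5562, 0.0138, 0.0798]
tool_rot: [[0.99, -0.139, -0.005], [-0.139, -0.99, 0.0], [-0.005, 0.0, -1.0]]
ft_force: [-13.5, 0.2, 15.4]
grip_width: 0.0129
```

```bash
python3 - <<'E'
from rig import observe, viewer, env
import cv2,pickle
from h import *
s=observe();print(s["time_s"],s["position"],s["tool_rot"],s["ft_force"],s["wrist_torque"],s["grip_width"])
d={}
for n in["top","scene","wrist"]:
    im=viewer.get_image(n);d[n]=im
    c=cv2.convertScaleAbs(im["pixels"],alpha=1.3,beta=10)
    if n=="scene":c=cv2.resize(c[140:250,280:390],None,fx=5,fy=5,interpolation=cv2.INTER_CUBIC)
    if n=="wrist":c=cv2.resize(c[60:360,240:560],None,fx=2,fy=2,interpolation=cv2.INTER_CUBIC)
    cv2.imwrite(f"pics/{n}7.png",c)
pickle.dump((s,d),open("d7.pkl","wb"))
E
```

```text
16.65 [0.55615771 0.01383561 0.07975443] [[ 9.90282894e-01 -1.38979221e-01 -4.95637455e-03]
 [-1.38979584e-01 -9.90295209e-01  2.72967785e-04]
 [-4.94621082e-03  4.18519542e-04 -9.99987680e-01]] [-13.48621909   0.18244373  15.44226428] [0.07736459 2.29097231 0.06095203] 0.012892414224479613
```

View pics/wrist7.png

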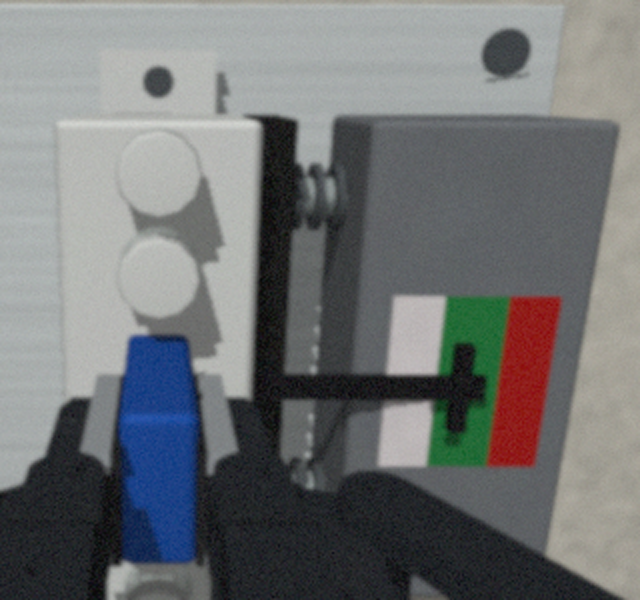

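View pics/scene7.png

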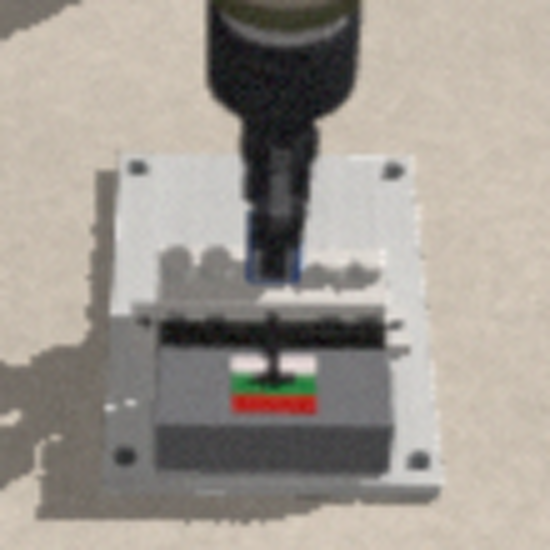

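View pics/top7.png

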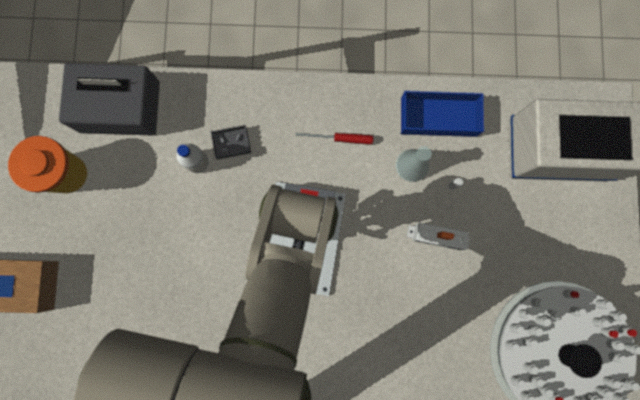

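Emit:
jog_arm(
  dr=[
    [0, 0, 0],
    [0, 0, 0],
    [0, 0, 0],
    [0, 0, 0],
    [0, 0, 0],
    [0, 0, 0],
    [0, 0, 0],
    [0, 0, 0],
    [0, 0, 0],
    [0, 0, 0],
  ],
  slide=[
    [0, 0, 0],
    [0, 0, 0],
    [0, 0, 0],
    [0, 0, 0],
    [0, 0, 0],
    [0, 0, 0],
    [0, 0, 0],
    [0, 0, 0],
    [0, 0, 0],
    [0, 0, 0],
  ],
  gripper=[-1, -1, -1, -1, -1, -1, -1, -1, -1, -1],
)

```text
time_s: 17.8
position: [0.5562, 0.0139, 0.0797]
tool_rot: [[0.99, -0.139, -0.005], [-0.139, -0.99, 0.0], [-0.005, 0.0, -1.0]]
ft_force: [-12.2, 0.4, 15.5]
grip_width: 0.013
```

Emit:
jog_arm(
  dr=[
    [0, 0, 0],
    [0, 0, 0],
    [0, 0, 0],
    [0, 0, 0],
    [0, 0, 0],
    [0, 0, 0],
    [0, 0, 0],
    [0, 0, 0],
    [0, 0, 0],
    [0, 0, 0],
  ],
  slide=[
    [0, 0, 0],
    [0, 0, 0],
    [0, 0, 0],
    [0, 0, 0],
    [0, 0, 0],
    [0, 0, 0],
    [0, 0, 0],
    [0, 0, 0],
    [0, 0, 0],
    [0, 0, 0],
  ],
  gripper=[-1, -1, -1, -1, -1, -1, -1, -1, -1, -1],
)

```text
time_s: 18.8
position: [0.5562, 0.0138, 0.0798]
tool_rot: [[0.99, -0.139, -0.005], [-0.139, -0.99, 0.0], [-0.005, 0.0, -1.0]]
ft_force: [-12.6, 0.2, 14.2]
grip_width: 0.0129
```

Emit:
jog_arm(
  dr=[
    [0, 0, 0],
    [0, 0, 0],
    [0, 0, 0],
    [0, 0, 0],
    [0, 0, 0],
    [0, 0, 0],
    [0, 0, 0],
    [0, 0, 0],
    [0, 0, 0],
    [0, 0, 0],
  ],
  slide=[
    [0, 0, 0],
    [0, 0, 0],
    [0, 0, 0],
    [0, 0, 0],
    [0, 0, 0],
    [0, 0, 0],
    [0, 0, 0],
    [0, 0, 0],
    [0, 0, 0],
    [0, 0, 0],
  ],
  gripper=[-1, -1, -1, -1, -1, -1, -1, -1, -1, -1],
)

```text
time_s: 19.8
position: [0.5562, 0.0138, 0.0797]
tool_rot: [[0.99, -0.139, -0.005], [-0.139, -0.99, 0.0], [-0.005, 0.0, -1.0]]
ft_force: [-13.0, 0.3, 14.8]
grip_width: 0.0128
```

Emit:
jog_arm(
  dr=[
    [0, 0, 0],
    [0, 0, 0],
    [0, 0, 0],
    [0, 0, 0],
    [0, 0, 0],
    [0, 0, 0],
    [0, 0, 0],
    [0, 0, 0],
    [0, 0, 0],
    [0, 0, 0],
  ],
  slide=[
    [0, 0, 0],
    [0, 0, 0],
    [0, 0, 0],
    [0, 0, 0],
    [0, 0, 0],
    [0, 0, 0],
    [0, 0, 0],
    [0, 0, 0],
    [0, 0, 0],
    [0, 0, 0],
  ],
  gripper=[-1, -1, -1, -1, -1, -1, -1, -1, -1, -1],
)

```text
time_s: 20.8
position: [0.5561, 0.0138, 0.0797]
tool_rot: [[0.99, -0.139, -0.005], [-0.139, -0.99, 0.0], [-0.005, 0.0, -1.0]]
ft_force: [-11.8, 0.7, 14.8]
grip_width: 0.0131
```

```bash
python3 - <<'E'
from rig import observe, viewer, env
import cv2,pickle
from h import *
s=observe();print(s["time_s"],s["position"],s["ft_force"],s["grip_width"])
im=viewer.get_image("wrist")
c=cv2.convertScaleAbs(im["pixels"],alpha=1.3,beta=10)
cv2.imwrite("pics/wrist8.png",cv2.resize(c[60:360,240:560],None,fx=2,fy=2,interpolation=cv2.INTER_CUBIC))
T=s["tool_rot"];o=s["position"]
def tl(u,v,z):return (T.T@(ray(im,(240+u/2,60+v/2),z)-o)).round(4)
print("pointer",tl(462,388,.057),"white l",tl(390,385,.052),"w/g",tl(437,385,.052),"g/r",tl(500,385,.052),"r end",tl(547,385,.052))
print("rack far",tl(262,122,.06),"pad far",tl(285,120,.046),"housing",tl(618,122,.052))
E
```

```text
20.8 [0.55614361 0.01384508 0.07974181] [-11.75373718   0.66219352  14.82898823] 0.013127318685966284
pointer [ 0.0708 -0.0016  0.0224] white l [ 0.0556 -0.0002  0.0275] w/g [ 0.067  -0.0002  0.0274] g/r [ 0.0822 -0.0002  0.0273] r end [ 0.0935 -0.0003  0.0273]
rack far [ 0.0211 -0.0624  0.0196] pad far [ 0.0282 -0.0623  0.0336] housing [ 0.0998 -0.0622  0.0272]
```

View pics/wrist8.png

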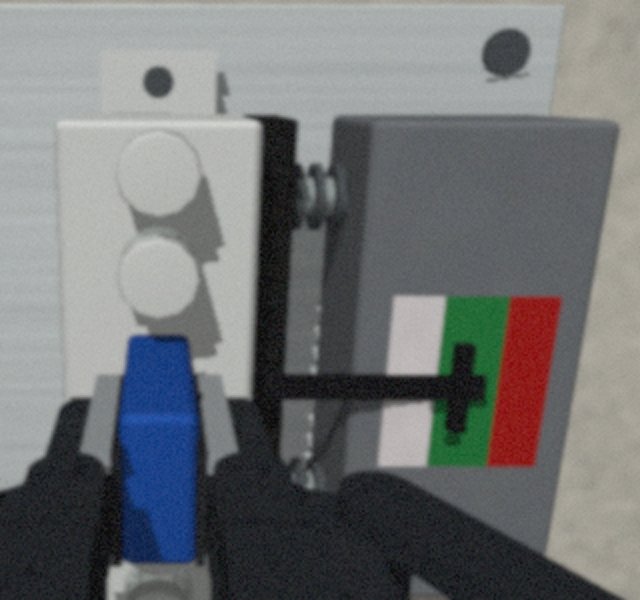

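Emit:
jog_arm(
  dr=[
    [0, 0, 0],
    [0, 0, 0],
    [0, 0, 0],
    [0, 0, 0],
    [0, 0, 0],
    [0, 0, 0],
    [0, 0, 0],
    [0, 0, 0],
    [0, 0, 0],
    [0, 0, 0],
  ],
  slide=[
    [0.0005, 0, 0],
    [0.0005, 0, 0],
    [0.0005, 0, 0],
    [0, 0, 0],
    [0, 0, 0],
    [0, 0, 0],
    [0, 0, 0],
    [0, 0, 0],
    [0, 0, 0],
    [0, 0, 0],
  ],
  gripper=[-1, -1, -1, -1, -1, -1, -1, -1, -1, -1],
)

```text
time_s: 21.85
position: [0.5575, 0.0136, 0.0798]
tool_rot: [[0.99, -0.139, -0.005], [-0.139, -0.99, 0.0], [-0.005, 0.0, -1.0]]
ft_force: [-13.1, -0.4, 15.7]
grip_width: 0.0127
```

Emit:
jog_arm(
  dr=[
    [0, 0, 0],
    [0, 0, 0],
    [0, 0, 0],
    [0, 0, 0],
    [0, 0, 0],
    [0, 0, 0],
    [0, 0, 0],
    [0, 0, 0],
    [0, 0, 0],
    [0, 0, 0],
  ],
  slide=[
    [0, 0, 0],
    [0, 0, 0],
    [0, 0, 0],
    [0, 0, 0],
    [0, 0, 0],
    [0, 0, 0],
    [0, 0, 0],
    [0, 0, 0],
    [0, 0, 0],
    [0, 0, 0],
  ],
  gripper=[-1, -1, -1, -1, -1, -1, -1, -1, -1, -1],
)

```text
time_s: 22.85
position: [0.5575, 0.0137, 0.0798]
tool_rot: [[0.99, -0.139, -0.005], [-0.139, -0.99, 0.0], [-0.005, 0.0, -1.0]]
ft_force: [-12.9, 0.4, 15.3]
grip_width: 0.0125
```

Emit:
jog_arm(
  dr=[
    [0, 0, 0],
    [0, 0, 0],
    [0, 0, 0],
    [0, 0, 0],
    [0, 0, 0],
    [0, 0, 0],
    [0, 0, 0],
    [0, 0, 0],
    [0, 0, 0],
    [0, 0, 0],
  ],
  slide=[
    [0, 0, 0],
    [0, 0, 0],
    [0, 0, 0],
    [0, 0, 0],
    [0, 0, 0],
    [0, 0, 0],
    [0, 0, 0],
    [0, 0, 0],
    [0, 0, 0],
    [0, 0, 0],
  ],
  gripper=[-1, -1, -1, -1, -1, -1, -1, -1, -1, -1],
)

```text
time_s: 23.85
position: [0.5575, 0.0137, 0.0798]
tool_rot: [[0.99, -0.139, -0.005], [-0.139, -0.99, 0.0], [-0.005, 0.0, -1.0]]
ft_force: [-13.2, 0.2, 16.0]
grip_width: 0.0129
```

Emit:
jog_arm(
  dr=[
    [0, 0, 0],
    [0, 0, 0],
    [0, 0, 0],
    [0, 0, 0],
    [0, 0, 0],
    [0, 0, 0],
    [0, 0, 0],
    [0, 0, 0],
    [0, 0, 0],
    [0, 0, 0],
  ],
  slide=[
    [0, 0, 0],
    [0, 0, 0],
    [0, 0, 0],
    [0, 0, 0],
    [0, 0, 0],
    [0, 0, 0],
    [0, 0, 0],
    [0, 0, 0],
    [0, 0, 0],
    [0, 0, 0],
  ],
  gripper=[-1, -1, -1, -1, -1, -1, -1, -1, -1, -1],
)

```text
time_s: 24.85
position: [0.5575, 0.0137, 0.0798]
tool_rot: [[0.99, -0.139, -0.005], [-0.139, -0.99, 0.0], [-0.005, 0.0, -1.0]]
ft_force: [-12.8, 0.2, 16.0]
grip_width: 0.0129
```

```bash
python3 - <<'E'
from rig import observe, viewer, env
import cv2
s=observe();print(s["time_s"],s["position"],s["ft_force"],s["grip_width"])
im=viewer.get_image("wrist")
c=cv2.convertScaleAbs(im["pixels"],alpha=1.3,beta=10)
cv2.imwrite("pics/wrist9.png",cv2.resize(c[60:360,240:560],None,fx=2,fy=2,interpolation=cv2.INTER_CUBIC))
E
```

```text
24.85 [0.55747647 0.01366653 0.07977288] [-12.82442733   0.1933145   15.99950261] 0.012894982044512383
```

View pics/wrist9.png

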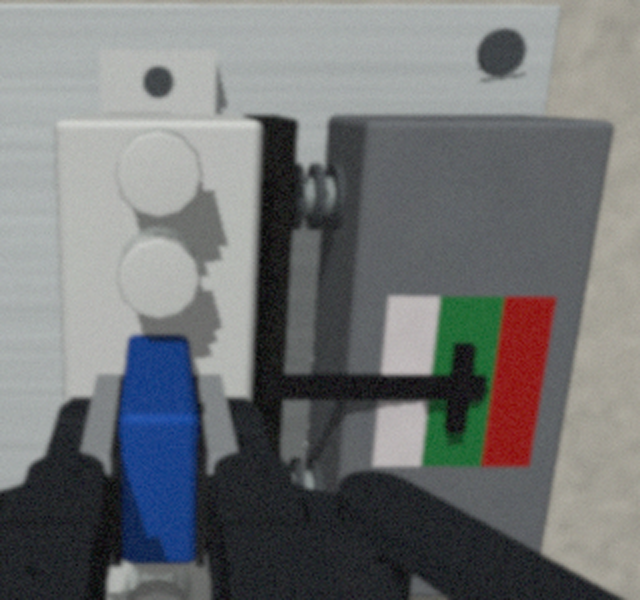

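The pointer's cross bar (462, 388) now stands in the middle of the green field (about 432 to 494 on that row). The readings have been steady for over 3 s, so I am handing in.

```bash
python3 - <<'E'
from rig import env
print(env.close_job())
E
```

```text
the job is handed in; nothing more can be done
None
```

I set the blue-handled rack flat on the plate about 46 mm in front of the pad, then slid it gently against the pad. I handed the job in at about 25 s, still gripping and pressing it; no verdict was reported.

**Pointer:** the last wrist picture shows it mid-green. My estimates of the pad travel disagreed somewhat. The picture gave about 15 mm, and arm travel and force gave about 17–18 mm. All are inside 10–25 mm.

**Pose:** the rack is centred on the pad within about 1–2 mm, as the far ends of rack and pad line up. It is square to the pad within about 0.005 rad, and the tool tilts about 0.005 rad.

**Steadiness:** position varied by less than 0.1 mm over the last 3 s.

**Force:** the wrist read about 13 N along the push, which includes an estimated 3–4 N of plate friction, and about 16 N upward, because I was pressing the rack lightly onto the plate. The force between rack and pad was not measured directly; I put it at about 9 N.

**Bystanders:** none had visibly moved in the top view taken during the press. I did not measure their positions.

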